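# Fit the drilling-jig cover over its locating pin and hold it down

### The arm

A 7-joint arm with a two-finger parallel gripper is mounted at the origin on the work surface. World frame = base frame: x ahead of the robot, y to its left, z up, the work surface at z = 0. Lengths are in m, angles in degrees, forces in N, time in s.
With the tool pointing down it reaches from about 0.35 to 0.775 m from the base axis. Payload 3.1 kg.
Tool frame: the origin (TCP) lies midway between the tips of the shut fingers; the grasp point (between the pads) lies r.grip_point_offset behind it (r.grip_point_offset is the distance from the TCP to the grasp point, in m); z points along the fingers, y is the line along which they close (so a half turn about z gives the same grasp; the last joint's range is limited). The gripper opens to 85 mm and grips with 20 to 120 N. Pads are 22 mm wide; open, the fingers measure 114 mm over their backs; the gripper's body (76 mm by 85 mm) begins 54 mm behind the grasp point. The pads swing forward as they close: fully open they stand 13 mm farther back than shut.
Start: joints at [-70.514, 17.813, 0.802, 86.603, -0.252, 75.585, -1.558], TCP at [0.205, 0.51, 0.231] pointing down, gripper open.
Joint ranges: [-154.91, 154.91], [-16.99, 109.72], [-72.82, 74.43], [7.12, 147.25], [-82.49, 262.49], [11.32, 116.49], [-174.64, 174.64]. Speed limits (degrees/s): [159.86, 159.86, 180, 180, 180, 180, 180].

### API

Orientations are given as [roll, pitch, yaw] about the fixed x, y, z axes, in that order (R = Rz(yaw) Ry(pitch) Rx(roll)).
In Python, from workcell import r gives the robot as it stands. Calls block until the motion is done:
- r.move_to(position, orientation): joint-space move of the TCP to a pose.
- r.move_linear(position, speed=0.15, rotation=None): straight line of the TCP; rotation=None keeps the orientation; speed is the mean speed in m/s.
- r.goto_joints(angles): joint-space move.
- r.command_gripper(opening): opening from 0.0 (shut) to 1.0 (fully open); the grip force is fixed at half the most; returns when the fingers have stopped.
- r.wait(seconds).
- r.ik(position, orientation): joint angles nearest the present ones, or None.
- r.get_state(): the state.
- r.get_image(name): name is "side" or "top" or "wrist"; returns a dict with "pixels" (420x560x3 uint8, red, green, blue), "mtx" (3x3 intrinsics, pixels), "R" (3x3) and "t" (3): a world point X has camera coordinates R X + t; the wrist camera has in their place "hand_eye" (4x4, takes a point from camera to tool coordinates, whose origin is the TCP and whose axes are the flange's). Camera axes: x right, y down, z forward; pixel columns grow to the right and rows downward; lengths in m; the calibration is good to about 2 mm. A picture is of the moment at which its call begins: read the wrist's pose just before it. There is no depth.
A pose or a line that the arm cannot do raises r.Unreachable and nothing moves.
- r.hand_in(): hands the job in; it is judged then, once.
The state is a dict: "time_s": time; "q": joint angles; "joint_vel": joint speeds; "effort": joint torques, N m; "eef_pos": TCP position; "orientation": TCP orientation; "wrist_force": force on the tool from outside, world axes, zero at the start; "moment": the same for the moment, N m; "opening": opening from 0.0 (shut) to 1.0 (fully open); "gripper_force": force on a finger pad.
Only numpy, scipy, OpenCV 4.12 (cv2) and the standard library are available. Lean on these libraries where they do the work, as an engineer would, in place of code of your own. Each camera call takes 0.05 s, during which the arm holds its last target. There are 200 camera calls.

### The job

Close the drilling jig for the next wooden blank: take the longer aluminium cover plate, the one with a hole and a wooden block grip, bring it in level between the jig's two cheeks from the open front, hole end first, and slide it back under the bridge until its hole drops over the locating pin standing in the bed. Then press it down against the sprung rails until it is fully home on the ledges, and finish still holding it pressed down there. Leave the shorter spare cover and everything else on the bench where it is.

Things in the scene. Friction and masses are not known exactly. Their poses are not given: they have to be found in the camera images.
- jig: Grey drilling jig fixed to the bench, 230 long (x, slide direction) x 116 wide x 68 high. Origin: centre of its underside, on the bench; +x runs from the open front to the bridge end, away from the robot within 0.4 rad. Two cheeks along its whole length: inner faces y = +-43, tops z = 40. Inside them fixed steel ledges (31 to 43 from the centre line, tops z = 20), on which the cover is home.
- jig_bridge (a point): Point on the centre line under the front edge of the jig's bridge (jig x = 46, z = 56), axes as the jig's. The bridge crosses the channel from jig x = 46 to 76, underside z = 56, top z = 68; the cover's leading end goes under it, so it cannot be lowered straight into place.
- jig_pin_mid (a point): Middle of the stretch where the pin may stand (jig x = 21, z = 34), axes as the jig's. The pin itself, a fixed steel stud 11 mm thick on the centre line, stands up to 15 mm before or behind this point, differently each run: seen from above until the cover hides it, else found by feel. Its tip is at z = 34: a 3 mm high cone down to a flat 5 mm wide.
- rails (a joint): The pair of sprung brass rails in the jig (12 to 26 mm either side of the centre line, jig x = -100 to 100, tops at z = 26 when up), moving together: 0 up, 0.006 m fully down, level with the ledges. Springs push up with about 4 N at 0 and about 12 N at 0.006; beyond that the ledges take the load. The cover's weight alone does not push them down.
- cover: Jig cover: aluminium plate 130 (x) x 80 (y) x 10 mm, 0.22 to 0.45 kg, lying flat. Origin: centre of its underside. The hole end (+x) goes in first, its x along the jig's x; 3 mm of play to each cheek. Underside at jig z = 34: rides on the pin's tip; 26: dropped over the pin, on the raised rails; 20: home on the ledges. It passes between pin and bridge with its underside at z 34 to 46.
- cover_hole (a point): Centre, at the plate's underside, of the cover's straight round through hole, 15 mm wide; 12 mm to the +x side of the cover's origin, 53 mm from the leading end. Axes as the cover's.
- cover_grip (a point): Point to grip on the cover's wooden block, which is 22 thick (x) x 50 wide (y) x 42 high on top of the plate, centred 25 mm to the -x side of the origin. The point is on its axis, 38 mm above the plate's underside, 14 mm below the block's top. Axes as the cover's.
- spare: Spare cover, leave alone: shorter aluminium plate 95 x 80 x 10 mm without a hole, round wooden knob 30 mm wide, 45 high over all. Origin: centre of underside.
- beaker: Bystander: turned wooden cup, 68 mm across, 85 high, upright. Origin: centre of underside.
- drum: Bystander: turned wooden ring, 90 mm across, 60 high. Origin: centre of underside.
- wax: Bystander: metal wax tin, 56 mm across, 50 high. Origin: centre of underside.
- brush: Bystander: bench brush lying behind the jig. Origin on the bench at its middle.
- spanner: Bystander: steel spanner lying on the bench. Origin on the bench at its middle.
- knobblank: Bystander: small dark turned knob, 44 mm across, 60 high, nearest the robot. Origin: centre of underside.
Mind the look-alikes: they are no part of the job. What is shaped like the cover but blue or red is not meant.

How it is judged:
By the outcome, as a careful person would: the job done as asked, in the order asked, and still so for the second after the job is handed in, while the arm keeps its last pose, push and grip.
It also fails if it takes over 45 s, if anything falls off the work surface, if the arm or the gripper's body presses on something with over 40 N, if the wrist force passes 120 N, or if a joint passes its speed limit or range.

## Working session

There is one attempt and no reset: what is moved stays moved. The work goes in short steps, each a Python script; the robot and the scene stay as the last script left them, time stands still between calls to the robot, and variables do not carry over. Pictures are saved under pics/ and viewed, at most 10 in all, crops included, and the job is handed in when it is done.

```bash
mkdir -p pics; ls; python3 - <<'E'
from workcell import r
import cv2,pickle
d={}
for n in("top","side"):
    im=r.get_image(n); d[n]=im; cv2.imwrite(f"pics/{n}0.png",im["pixels"][:,:,::-1])
    print(n,im["mtx"].tolist(),im["R"].tolist(),im["t"])
pickle.dump(d,open("d0.pkl","wb"))
s=r.get_state(); print(s, r.grip_point_offset)
E
```

```text
pics
top [[438.4378722767326, 0.0, 284.41748346179406], [0.0, 438.4378722767326, 212.23956859155285], [0.0, 0.0, 1.0]] [[-0.03297067093186019, -0.9994554034970671, -0.0013532475080158411], [-0.9742232787227396, 0.03244056269000772, -0.22324115455504814], [0.22316347831358563, -0.006042045421100518, -0.974762307249368]] [0.05145147 0.58404416 0.99971033]
side [[434.42425622483137, 0.0, 285.43321552937385], [0.0, 434.42425622483137, 208.21793235328406], [0.0, 0.0, 1.0]] [[-0.9871298524297236, -0.15992009753201727, 0.00046566879038281424], [-0.12530380718633333, 0.7716399744535805, -0.6235949853309342], [0.09936604222108505, -0.6156275759179635, -0.78174745117761]] [0.58123461 0.06824433 1.11206782]
{'time_s': 0.1, 'q': array([-70.51379449,  17.85816322,   0.8038854 ,  86.68592027,
        -0.25305786,  75.58547355,  -1.55793741]), 'joint_vel': array([ 0.03378591, -0.07814998,  0.01375193, -0.12426975,  0.02453474,
       -0.05688158, -0.04058737]), 'effort': array([ 3.93792316e-04, -3.80854690e+01,  1.46518867e-01, -2.31241822e+01,
        1.23716821e-02,  8.06098717e-03, -1.00330470e-05]), 'eef_pos': array([0.20466988, 0.50976032, 0.23028549]), 'orientation': array([-1.79872316e+02,  5.03635184e-03,  1.58127161e+02]), 'wrist_force': array([ 0.18357005, -0.26103657, -0.10261066]), 'moment': array([-0.04739144, -0.02371215,  0.00450002]), 'gripper_force': 0.0, 'opening': 1.0001021464957582} 0.0187
```

View pics/top0.png

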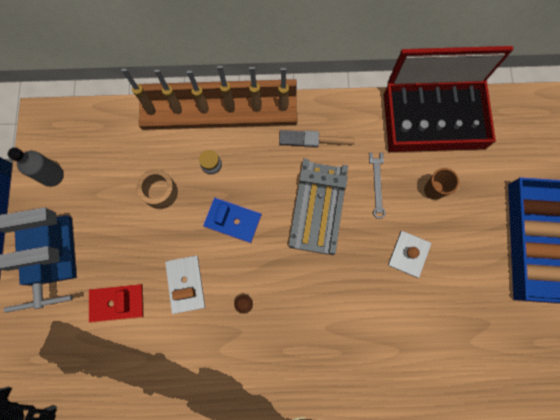

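View pics/side0.png

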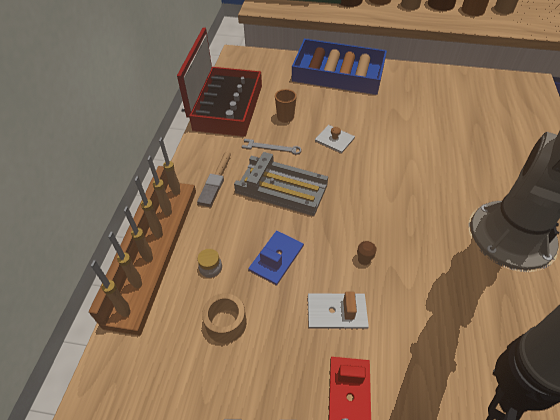

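Candidates in the top view: the white plate with hole and block (184,285), the white spare with knob (410,254), the blue plate (232,220) and the red plate (116,302). I choose the one at (184,285) by the description. Next is a close crop of it and the jig.

```bash
cat > h.py <<'E'
import numpy as np,cv2
def ray(im,uv,z,RT=None):
    """pixels -> world points on plane z"""
    uv=np.atleast_2d(np.float64(uv)); R,t=(im["R"],np.array(im["t"])) if RT is None else RT
    d=np.c_[uv,np.ones(len(uv))]@np.linalg.inv(im["mtx"]).T@R   # R^T d
    c=-R.T@t
    return c+d*((z-c[2])/d[:,2])[:,None]
E
python3 - <<'E'
import pickle,cv2,numpy as np
from h import *
d=pickle.load(open("d0.pkl","rb")); im=d["top"]; p=im["pixels"]
a=cv2.resize(p[245:325,150:215],None,fx=6,fy=6,interpolation=cv2.INTER_CUBIC)
b=cv2.resize(p[155:260,282:352],None,fx=5.7,fy=5.7,interpolation=cv2.INTER_CUBIC)
H=600;c=np.zeros((H,a.shape[1]+b.shape[1],3),np.uint8);c[:a.shape[0],:a.shape[1]]=a;c[:b.shape[0],a.shape[1]:]=b[:H]
cv2.imwrite("pics/crop.png",c[:,:800,::-1]);print(c.shape)
hsv=cv2.cvtColor(p,cv2.COLOR_RGB2HSV)
m=((hsv[...,1]<50)&(hsv[...,2]>150)).astype(np.uint8)
m2=np.zeros_like(m);m2[245:325,150:215]=m[245:325,150:215]
pts=cv2.findNonZero(m2);rc=cv2.minAreaRect(pts);bx=cv2.boxPoints(rc);print(bx)
w=ray(im,bx,0.01);print(w.round(4),w.mean(0),[np.linalg.norm(w[i]-w[i-1]) for i in range(4)])
E
```

```text
(600, 789, 3)
[[163.99997 259.99997]
 [196.47998 255.35997]
 [204.09998 308.69998]
 [171.61996 313.33997]]
[[0.4858 0.3367 0.01  ]
 [0.4948 0.2557 0.01  ]
 [0.3635 0.2355 0.01  ]
 [0.3551 0.3145 0.01  ]] [0.42479033 0.28559856 0.01      ] [np.float64(0.1326498572521998), np.float64(0.08155267314314457), np.float64(0.13283449961987295), np.float64(0.07940462590564144)]
```

View pics/crop.png

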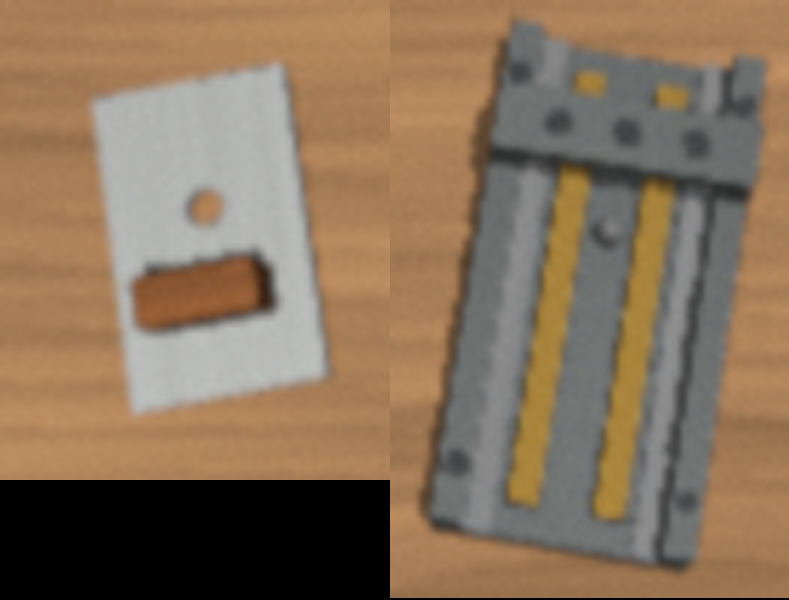

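The crop confirms the cover: hole at px (184,279.5), block at about (184,294), hole end pointing away from the robot. The pin shows at top px (320,195). Next I estimate the jig pose from the rails and take a close wrist look at it.

```bash
cat >> h.py <<'E'
def railmask(p):
    hsv=cv2.cvtColor(p,cv2.COLOR_RGB2HSV)
    return hsv,((hsv[...,0]>17)&(hsv[...,0]<28)&(hsv[...,1]>140)&(hsv[...,2]>110)).astype(np.uint8)
def wristRT(im,s):
    from scipy.spatial.transform import Rotation as Ro
    T=np.eye(4);T[:3,:3]=Ro.from_euler("xyz",s["orientation"],degrees=True).as_matrix();T[:3,3]=s["eef_pos"]
    C=np.linalg.inv(T@np.array(im["hand_eye"])); return C[:3,:3],C[:3,3]
E
python3 - <<'E'
import pickle
from h import *
d=pickle.load(open("d0.pkl","rb")); im=d["top"]; p=im["pixels"]
hsv,m=railmask(p); m[:168]=0;m[260:]=0;m[:,:285]=0;m[:,350:]=0
n,l,st,c=cv2.connectedComponentsWithStats(m)
L=[]
for i in range(1,n):
    if st[i,4]>60:
        pts=cv2.findNonZero((l==i).astype(np.uint8)).reshape(-1,2)
        w=ray(im,pts,0.026); 
        bx=ray(im,cv2.boxPoints(cv2.minAreaRect(pts)),0.026)[:,:2]
        v=np.linalg.svd(w[:,:2]-w[:,:2].mean(0))[2][0]; v*=np.sign(v[0])
        print(st[i],w.mean(0),np.degrees(np.arctan2(v[1],v[0])),bx.round(4).tolist()); L.append((w,v))
print("pin",ray(im,[320,195.4],.034)," hole",ray(im,[184.2,279.5],.005), ray(im,[184.2,279.5],.01))
v=(L[0][1]+L[1][1])/2; nn=np.array([-v[1],v[0]]); c=(L[0][0].mean(0)+L[1][0].mean(0))[:2]/2
print("axis",v,"lat gap",(L[0][0].mean(0)-L[1][0].mean(0))[:2]@nn)
allp=np.r_[L[0][0],L[1][0]][:,:2]; x=(allp-c)@v
fr=np.percentile(x,0.5); print("jig origin",c+v*(fr+0.1),"pin rel lat",(ray(im,[320,195.4],.034)[0,:2]-c)@nn, "pin jig x",(ray(im,[320,195.4],.034)[0,:2]-c)@v-fr-.1)
im=r=None
from workcell import r
print(r.get_image("wrist")["hand_eye"], r.get_image("wrist")["mtx"])
E
```

```text
[303 185  14  58 258] [ 0.58881168 -0.03082759  0.026     ] -11.721154082428582 [[0.5175, -0.0103], [0.6652, -0.0406], [0.6628, -0.0521], [0.5153, -0.0214]]
[318 187  13  59 262] [ 0.58126691 -0.06777734  0.026     ] -11.53080245004809 [[0.5095, -0.0472], [0.6579, -0.0774], [0.6557, -0.089], [0.5074, -0.0585]]
pin [[ 0.63341972 -0.05945672  0.034     ]]  hole [[0.43618018 0.28647191 0.005     ]] [[0.43577746 0.28534477 0.01      ]]
axis [ 0.97948263 -0.20152177] lat gap 0.03771206751496189
jig origin [ 0.61080983 -0.05460457] pin rel lat -0.00019620603316206542 pin jig x 0.023123739684551434
[[-9.05576553e-04 -9.61753393e-01 -2.73915298e-01  7.02885973e-02]
 [ 9.99999466e-01 -1.00751900e-03  2.31490342e-04 -3.99745834e-07]
 [-4.98611489e-04 -2.73914942e-01  9.61753792e-01 -1.41901284e-01]
 [ 0.00000000e+00  0.00000000e+00  0.00000000e+00  1.00000000e+00]] [[315.34337171   0.         278.19186403]
 [  0.         315.34337171 210.30100718]
 [  0.           0.           1.        ]]
```

```bash
python3 - <<'E'
from workcell import r
from h import *
r.move_to([0.400,0.2816,0.14],[180,0,99.2])
s=r.get_state(); im=r.get_image("wrist"); p=im["pixels"]; cv2.imwrite("pics/w1.png",p[:,:,::-1])
RT=wristRT(im,s); print(s["time_s"],s["eef_pos"],s["q"].round(1))
hsv=cv2.cvtColor(p,cv2.COLOR_RGB2HSV)
m=((hsv[...,1]<50)&(hsv[...,2]>140)).astype(np.uint8)
n,l,st,c=cv2.connectedComponentsWithStats(m)
i=1+st[1:,4].argmax(); print(st[i])
bx=cv2.boxPoints(cv2.minAreaRect(cv2.findNonZero((l==i).astype(np.uint8)))); w=ray(im,bx,.01,RT)
print(bx.round(0).tolist(),w.round(4),w.mean(0))
E
```

```text
1.4 [0.39922402 0.28403819 0.14043184] [-53.   15.3  19.  104.3  -5.7  61.2 -22.5]
[  233   161   151    88 10263]
[[232.0, 247.0], [233.0, 161.0], [383.0, 162.0], [382.0, 249.0]] [[0.3633 0.2348 0.01  ]
 [0.3543 0.3141 0.01  ]
 [0.4819 0.3337 0.01  ]
 [0.5012 0.2559 0.01  ]] [0.42515513 0.28462826 0.01      ]
```

View pics/w1.png

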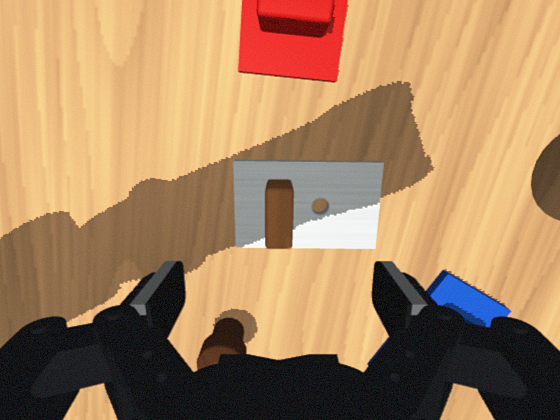

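The wrist view shows the cover at px (232–383, 161–249) with its block at (279,213) and hole at (320,205). This agrees with the top view to about 1 mm. Grasping now.

```bash
python3 - <<'E'
from workcell import r
from h import *
def st(): 
    s=r.get_state(); print(round(s["time_s"],2),s["eef_pos"].round(4),s["orientation"].round(2),s["wrist_force"].round(2),s["moment"].round(3),round(s["opening"],3),round(s["gripper_force"],1))
st()
r.move_linear([0.4003,0.2811,0.0198],0.1,[180,0,98.9]); st()
r.command_gripper(0.0); st()
r.move_linear([0.4003,0.2811,0.16],0.15); st()
r.move_to([0.390,-0.0091,0.16],[180,0,78.4]); r.wait(0.2); st()
s=r.get_state(); im=r.get_image("wrist"); cv2.imwrite("pics/w2.png",im["pixels"][:,:,::-1])
import pickle; pickle.dump((s,im,r.get_image("top"),r.get_image("side")),open("d2.pkl","wb"))
E
```

```text
1.45 [0.3992 0.2843 0.1405] [ 1.7997e+02 -1.0000e-01  9.9470e+01] [ 1.16  0.94 -0.4 ] [ 0.048  0.002 -0.076] 1.004 0.0
2.8 [0.4009 0.2815 0.0204] [ 1.7992e+02 -4.0000e-02  9.8900e+01] [-0.07 -0.53 -0.08] [-0.051  0.025  0.01 ] 1.002 0.0
3.4 [0.4005 0.2813 0.0201] [ 1.7997e+02 -2.0000e-02  9.8900e+01] [0.   0.34 2.17] [ 0.026  0.091 -0.014] 0.249 60.0
4.48 [0.3994 0.2805 0.1588] [-1.7986e+02  8.0000e-02  9.8900e+01] [-0.36 -0.19 -2.27] [0.034 0.081 0.061] 0.251 59.3
5.8 [ 0.3905 -0.0077  0.16  ] [1.7999e+02 2.0000e-02 7.8600e+01] [-0.23 -0.38 -2.14] [-0.037  0.005  0.007] 0.249 59.3
```

View pics/w2.png

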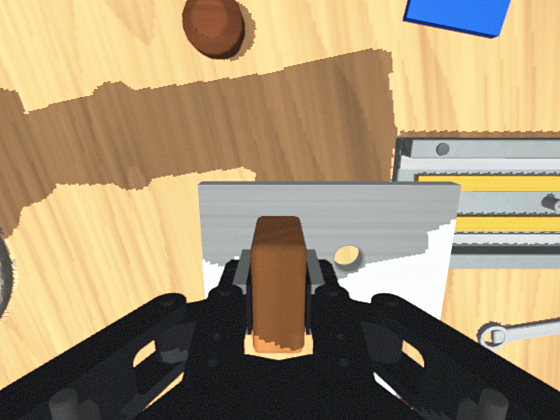

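The wrist view shows the cover gripped by the block: far edge at row 183, hole at (347,257). The jig's rails are at rows 184 and 224, and the pin is at about (549,203) at the picture edge. Next I compute the cover's pose relative to the jig.

```bash
python3 - <<'E'
import pickle
from h import *
s,im,top,side=pickle.load(open("d2.pkl","rb")); p=im["pixels"]; RT=wristRT(im,s)
z=s["eef_pos"][2]; zt=z-.0193+.010
th=np.radians(s["orientation"][2]-90); ax=np.array([np.cos(th),np.sin(th)]); ay=np.array([-ax[1],ax[0]])
def loc(uv,h): 
    w=ray(im,uv,h,RT)[:,:2]-s["eef_pos"][:2]; return np.c_[w@ax,w@ay].round(4)
print("hole",loc([347,257],zt),"want .037,0"); print("left edge front/back",loc([[200,183],[460,183]],zt),"want -.040,.090 / .04")
hsv,m=railmask(p); m[:160]=0;m[245:]=0;m[:,:470]=0
n,l,stt,c=cv2.connectedComponentsWithStats(m)
W=[]
for i in range(1,n):
    if stt[i,4]>200:
        w=ray(im,cv2.findNonZero((l==i).astype(np.uint8)).reshape(-1,2),.026,RT); 
        v=cv2.fitLine(w[:,:2].astype(np.float32),cv2.DIST_L2,0,.01,.01).ravel(); print(stt[i],np.degrees(np.arctan(v[1]/v[0])),w.mean(0)); W.append(w)
v=np.array([np.cos(np.radians(-11.6)),np.sin(np.radians(-11.6))]);nn=np.array([-v[1],v[0]])
o=np.array([.6108,-.0546])
print("rail lateral in top-jig frame",[(w[:,:2]-o)@nn.T@np.ones(len(w))/len(w) for w in W])
E
```

```text
hole [[0.0349 0.0013]] want .037,0
left edge front/back [[-0.0389  0.0405]
 [ 0.0876  0.0403]] want -.040,.090 / .04
[ 470  175   90   16 1437] -11.913306 [ 0.59865246 -0.03273461  0.026     ]
[ 470  216   90   15 1283] -12.0708685 [ 0.59900941 -0.07104599  0.026     ]
rail lateral in top-jig frame [np.float64(0.018976190245372383), np.float64(-0.01848091387636929)]
```

```bash
cat >> h.py <<'E'
YAW=78.2; PH=np.radians(-11.8)
V=np.array([np.cos(PH),np.sin(PH)]);N=np.array([-V[1],V[0]])
# jig frame origin, pivoted about mid channel point of the top-view estimate, +0.25 mm lateral
O=np.array([.6108,-.0546])+.00025*N
def P(x,y,z): return [*(O+V*x+N*y),z]
def st(r):
    s=r.get_state(); e=s["eef_pos"][:2]-O; f=s["wrist_force"]
    print(f'{s["time_s"]:.2f} jig x {1e3*e@V:.1f} y {1e3*e@N:.1f} z {1e3*s["eef_pos"][2]:.1f} rpy',s["orientation"].round(2),f'f along {f[:2]@V:.1f} lat {f[:2]@N:.1f} z {f[2]:.1f}',s["moment"].round(2)); return s
E
python3 - <<'E'
from workcell import r
from h import *
import pickle
y=-.0004
r.move_linear(P(-.228,y,.09),0.12,[180,0,YAW]); st(r)
r.move_linear(P(-.228,y,.058),0.06); st(r)
for x in(-.18,-.14,-.105):
    r.move_linear(P(x,y,.058),0.06); s=st(r)
    if np.linalg.norm(s["wrist_force"][:2])>8: break
r.wait(.15); s=st(r); im=r.get_image("wrist"); cv2.imwrite("pics/w3.png",im["pixels"][:,:,::-1]); pickle.dump((s,im),open("d3.pkl","wb"))
E
```

```text
6.68 jig x -227.3 y -0.3 z 90.5 rpy [ 1.7993e+02 -1.0000e-02  7.8190e+01] f along -0.4 lat -0.3 z -1.2 [-0.02  0.   -0.03]
7.37 jig x -227.9 y -0.6 z 57.9 rpy [-1.7999e+02  2.0000e-02  7.8190e+01] f along 0.7 lat 0.1 z -1.9 [ 0.01  0.04 -0.  ]
8.32 jig x -180.6 y -0.5 z 57.8 rpy [-179.94    0.     78.2 ] f along 0.2 lat 0.9 z -2.3 [-0.01  0.09 -0.01]
9.13 jig x -140.5 y -0.5 z 57.8 rpy [-1.7993e+02  1.0000e-02  7.8190e+01] f along 0.2 lat 0.1 z -3.0 [-0.02  0.    0.04]
9.87 jig x -105.4 y -0.6 z 57.8 rpy [-1.7994e+02  1.0000e-02  7.8190e+01] f along -0.5 lat 0.4 z -2.8 [-0.    0.01  0.03]
10.02 jig x -105.6 y -0.4 z 57.9 rpy [-1.7995e+02 -1.0000e-02  7.8200e+01] f along -0.3 lat -0.4 z -2.9 [-0.04  0.05  0.01]
```

View pics/w3.png

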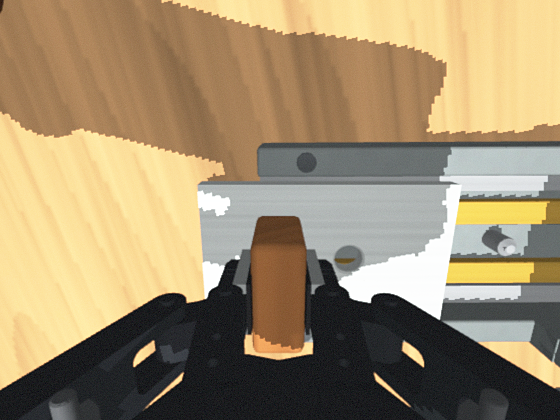

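The view shows the cover entered between the cheeks without touching. The hole is at (347,258) and the pin tip at about (508,247).

```bash
python3 - <<'E'
import pickle
from h import *
s,im=pickle.load(open("d3.pkl","rb")); RT=wristRT(im,s)
J=lambda uv,h:(lambda w:(1e3*np.c_[w@V,w@N]).round(1).tolist())(ray(im,uv,h,RT)[:,:2]-O)
zt=s["eef_pos"][2]-.010
print("pin",J([508,247],.034),"hole",J([347,258],zt),"lead/trail edge left",J([[199,183],[461,183]],zt))
c=cv2.resize(im["pixels"][215:275,470:540],None,fx=8,fy=8,interpolation=cv2.INTER_CUBIC)
h=cv2.resize(im["pixels"][240:280,325:370],None,fx=7,fy=7,interpolation=cv2.INTER_CUBIC)
o=np.zeros((480,880-80,3),np.uint8);o[:,:560]=c;o[:280,560:]=h[:,:240]
cv2.imwrite("pics/c3.png",o[:,:,::-1])
E
```

```text
pin [[23.3, 0.5]] hole [[-70.5, 0.1]] lead/trail edge left [[-145.1, 39.9], [-17.1, 39.8]]
```

View pics/c3.png

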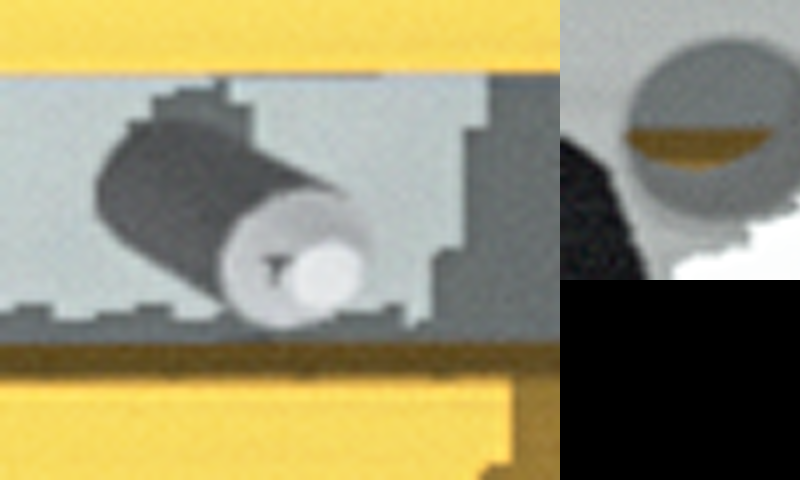

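The crop puts the flat pin tip at (510.6,249.1) and the hole centre at (350,258.3), so the remaining travel is about 93.5 mm. I'll slide in and lower by feel.

```bash
python3 - <<'E'
from workcell import r
from h import *
y=-.0004; ok=True
for x in(-.07,-.04,-.0122):
    r.move_linear(P(x,y,.058),0.06); s=st(r)
    if np.linalg.norm(s["wrist_force"][:2])>8: ok=False;break
if ok:
    r.wait(.2); st(r)
    for z in(.0555,.0535,.0515,.0495,.0475):
        r.move_linear(P(x,y,z),0.02); s=st(r)
        if s["wrist_force"][2]>5: print("contact");break
E
```

```text
10.80 jig x -70.4 y -0.6 z 57.7 rpy [-1.7994e+02  1.0000e-02  7.8190e+01] f along 0.0 lat 0.7 z -1.9 [ 0.02  0.11 -0.02]
11.45 jig x -40.4 y -0.5 z 57.8 rpy [-1.7995e+02  1.0000e-02  7.8190e+01] f along 0.4 lat 0.6 z -2.7 [ 0.    0.01 -0.02]
12.07 jig x -12.5 y -0.5 z 57.8 rpy [-1.7995e+02  1.0000e-02  7.8200e+01] f along -0.4 lat -0.8 z -1.5 [-0.01  0.09 -0.03]
12.27 jig x -12.6 y -0.3 z 57.9 rpy [-1.7997e+02 -1.0000e-02  7.8200e+01] f along -0.4 lat 0.0 z -1.9 [-0.    0.11 -0.03]
12.54 jig x -12.5 y -0.3 z 55.3 rpy [-179.96   -0.     78.2 ] f along -0.7 lat -0.5 z -2.5 [-0.01  0.08 -0.02]
12.79 jig x -12.4 y -0.4 z 53.3 rpy [-179.97    0.     78.2 ] f along -0.7 lat -0.0 z -2.0 [ 0.05  0.06 -0.05]
13.04 jig x -12.4 y -0.4 z 51.3 rpy [-179.97    0.     78.2 ] f along 0.4 lat 0.5 z -2.0 [ 0.02  0.02 -0.03]
13.29 jig x -12.4 y -0.4 z 49.3 rpy [-179.98    0.     78.2 ] f along 0.8 lat 0.5 z -2.8 [ 0.01  0.04 -0.06]
13.54 jig x -12.4 y -0.4 z 47.3 rpy [-179.98    0.     78.2 ] f along 1.4 lat 0.2 z -2.5 [0.01 0.04 0.03]
```

The underside is at about z 27, past the pin tip with no contact, so the hole is over the pin. Now pressing.

```bash
python3 - <<'E'
from workcell import r
from h import *
y=-.0004;x=-.0122;z=.0475
while z>.034:
    z-=.001 
    r.move_linear(P(x,y,z),0.02); s=st(r)
    f=s["wrist_force"]
    if np.linalg.norm(f[:2])>12: print("side");break
    if f[2]>24: print("pressed");break
r.wait(.3); s=st(r); print("cmd z",z,s["opening"],s["gripper_force"])
for n in("wrist","side"): cv2.imwrite(f"pics/{n}5.png",r.get_image(n)["pixels"][:,:,::-1])
E
```

```text
13.79 jig x -12.3 y -0.4 z 46.4 rpy [-179.99   -0.     78.2 ] f along 0.6 lat 0.5 z -3.2 [ 0.03 -0.01  0.01]
14.04 jig x -12.0 y -0.4 z 46.0 rpy [ 1.7998e+02 -2.0000e-02  7.8200e+01] f along -2.5 lat 0.5 z 2.0 [0.06 0.28 0.02]
14.29 jig x -12.0 y -0.4 z 44.9 rpy [ 1.7998e+02 -1.0000e-02  7.8200e+01] f along -1.9 lat 0.0 z 2.2 [ 0.13  0.35 -0.03]
14.54 jig x -12.0 y -0.4 z 43.8 rpy [ 1.7997e+02 -1.0000e-02  7.8200e+01] f along -1.3 lat 0.4 z 3.6 [ 0.09  0.41 -0.  ]
14.79 jig x -12.0 y -0.4 z 42.8 rpy [ 1.7998e+02 -1.0000e-02  7.8200e+01] f along -2.7 lat 0.7 z 5.6 [ 0.1   0.46 -0.  ]
15.04 jig x -12.0 y -0.4 z 42.0 rpy [ 1.7998e+02 -1.0000e-02  7.8200e+01] f along -2.8 lat -0.3 z 6.6 [0.14 0.58 0.03]
15.29 jig x -12.0 y -0.4 z 41.2 rpy [ 1.7998e+02 -2.0000e-02  7.8200e+01] f along -2.2 lat 0.0 z 6.1 [ 0.11  0.67 -0.01]
15.54 jig x -12.0 y -0.4 z 40.4 rpy [ 1.7997e+02 -2.0000e-02  7.8200e+01] f along -3.2 lat 1.0 z 7.7 [ 0.15  0.69 -0.02]
15.79 jig x -12.0 y -0.4 z 40.1 rpy [ 1.7998e+02 -4.0000e-02  7.8200e+01] f along -4.2 lat -0.2 z 11.9 [ 0.14  0.98 -0.01]
16.04 jig x -11.9 y -0.4 z 40.1 rpy [ 1.7997e+02 -7.0000e-02  7.8200e+01] f along -6.8 lat 0.3 z 16.9 [ 0.22  1.45 -0.06]
16.29 jig x -12.0 y -0.4 z 40.1 rpy [ 1.7997e+02 -1.0000e-01  7.8200e+01] f along -9.1 lat 0.9 z 21.1 [0.28 1.86 0.04]
16.54 jig x -12.0 y -0.3 z 40.0 rpy [ 1.7997e+02 -1.2000e-01  7.8210e+01] f along -10.6 lat 1.2 z 27.4 [0.4  2.26 0.  ]
pressed
16.84 jig x -12.0 y -0.3 z 40.0 rpy [ 1.7997e+02 -1.2000e-01  7.8210e+01] f along -11.5 lat -0.1 z 26.3 [ 0.42  2.3  -0.05]
cmd z 0.03549999999999999 0.24801395588497568 63.36544454097748
```

```bash
python3 - <<'E'
from workcell import r
from h import *
r.move_linear(P(-.0137,-.0004,.0355),0.02); r.wait(.3); s=st(r)
im=r.get_image("side"); w=r.get_image("wrist")["pixels"]
a=cv2.resize(im["pixels"][120:230,210:350],(560,440),interpolation=cv2.INTER_CUBIC)
o=np.zeros((600,800,3),np.uint8); o[:300,:400]=cv2.resize(w,(400,300)); o[160:600,240:800]=a
cv2.imwrite("pics/f.png",o[:,:,::-1])
E
```

```text
17.49 jig x -11.9 y -0.3 z 40.1 rpy [ 1.7979e+02 -1.0000e-01  7.8210e+01] f along -6.9 lat 0.4 z 23.7 [0.32 1.88 0.01]
```

View pics/f.png

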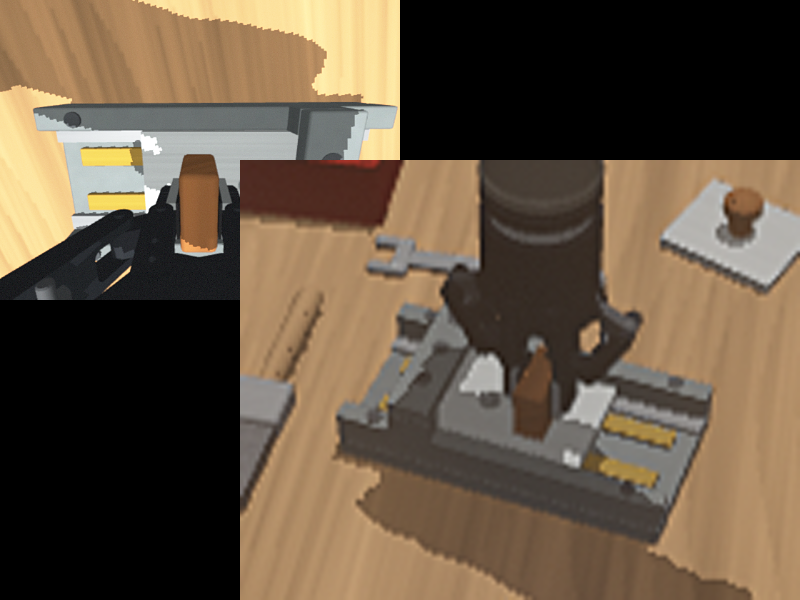

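The picture shows the cover under the bridge and between the cheeks, with the pin visible in its hole at (488,400). The back-shift added a 0.2° tilt, so I'll undo it and hand in.

```bash
python3 - <<'E'
from workcell import r
from h import *
r.move_linear(P(-.0124,-.0004,.0355),0.02); r.wait(.4); st(r)
print(r.hand_in())
E
```

```text
18.24 jig x -12.0 y -0.3 z 40.0 rpy [ 1.7995e+02 -1.2000e-01  7.8210e+01] f along -10.0 lat 0.4 z 25.6 [ 0.41  2.27 -0.  ]
the job is handed in; nothing more can be done
None
```

I handed the job in at 18 s: the cover's hole is over the pin and the plate is home on the ledges. The arm is still holding it down with about 26 N, and it touched nothing else on the bench.

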